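Take the depth of a forming die with a depth gauge

TASK

Pick up the depth gauge from its wooden rest and lay its cross bar flat on the steel forming die, along the length of the block and over the middle of the square well. Lower the probe by its red head until it gently touches the bottom of the well, then turn the brass wing clockwise to lock it there, and leave the gauge standing on the die with the tip still on the bottom. Do not ram the bottom or disturb the hammer, the jar and the brush.

Things in the scene. Friction and masses are not known exactly. Their poses are not given: they have to be found in the camera images.
- die: Heavy steel forming die fixed to the bench, a block 110 (its x) x 150 (its y) x 85 high with an open square well 56 x 56 in the middle of its top. The brass bottom of the well is at a different height each time, 30 to 60 below the rim, and must be found by touch. Origin: centre of the underside, z up.
- die_rim (a point): Centre of the well's mouth, level with the die's top face (85 above the bench); same axes as the die.
- rest: Wooden rest fixed to the bench, 90 (x) x 160 (y), 60 high, two blocks with an 80 mm gap along y between them; the gauge starts with its bar lying across the two blocks. Origin: centre of the underside.
- gauge: Loose depth gauge, about 410 g in all. Aluminium cross bar 30 (x) x 200 (y) x 20 high (z up); origin: centre of the bar's underside. A steel rod 10 in diameter slides up and down through the bar's middle, with a red head on top; around it a collar 24 wide, 12 high, stands on the bar. At y = +68 stands the brass locking wing. The whole gauge can be carried by the red head.
- probe_head (a point): Centre of the red head, an upright cylinder 28 in diameter and 30 high, 110 above the bar's underside when probe reads 0, minus the joint value.
- probe_tip (a point): Lower end of the probe rod, 8 below the bar's underside when probe reads 0, plus the joint value.
- probe (a joint): How far the probe has slid down through the bar, m, 0 to 0.065; starts at 0 to 0.006. The slide is stiff: it moves only under about 4.5 N and stays where it is left, so the bar (about 3 N) hangs on it when carried by the head. With the bar resting on the die, pushing the head on down slides the rod through the bar until it meets the bottom; drawing it up again needs care, as it lifts the bar.
- lock (a joint): Turn of the brass locking wing about the vertical, rad: starts at 0 to 0.15 (unlocked) and grows clockwise seen from above to its stop at 1.2 (locked). At 0 the wing's length points 0.6 rad anticlockwise (from above) of the gauge's y axis, at 1.2 it points 0.6 rad clockwise of it. Turning takes about 0.03 N m; it stays where it is left.
- lock_grip (a point): Centre of the upright brass wing, 40 long (y of this frame) x 12 thick (x of this frame) x 26 high, on its axis, 53 above the bar's underside.
- hammer: Hammer lying on the bench beyond the work; leave alone.
- jar: Amber glass jar with a dark lid, 64 in diameter, 85 high, standing on the bench beyond the work; leave alone.
- brush: Brush lying on the bench to the right of the work (seen from the robot); leave alone.
Things that resemble listed ones, but are neither listed nor needed, are in the scene too. Several things have the shape of the gauge; the one meant has the colours described above. Of the things shaped like the die, the steel one is meant.

How it is judged:
By the outcome, as a careful person would: the job done as asked, in the order asked, and still so for the second after the job is handed in, with the robot touching nothing.
It also fails if it takes over 56 s, if anything falls off the work surface, if the arm or the gripper's body presses on something with over 40 N, if the wrist force passes 120 N, or if a joint passes its speed limit or range.

ROBOT

A 7-joint arm with a two-finger parallel gripper is mounted at the origin on the work surface. World frame = base frame: x ahead of the robot, y to its left, z up, the work surface at z = 0. Lengths are in m, angles in rad, forces in N, time in s.
With the tool pointing down it reaches from about 0.4 to 0.75 m from the base axis. Payload 19.5 kg.
Tool frame: the origin (TCP) lies at the very end of the fingers, on their centre line; the grasp point (between the pads) lies 19 mm behind it; z points along the fingers, x is the direction in which the jaws open and shut, and the axes are right-handed (so a half turn about z gives the same grasp; the last joint's range is limited). The gripper opens to 85 mm and grips with 20 to 120 N. Pads are 22 mm wide; open, the fingers measure 114 mm over their backs; the gripper's body (76 mm by 85 mm) begins 54 mm behind the grasp point. The pads swing forward as they close: fully open they stand 13 mm farther back than shut.
Start: joints at [-0.042, 0.707, -0.028, 1.485, 0.022, 0.951, -0.075], TCP at [0.575, 0, 0.231] pointing down, gripper open.
Joint ranges: [-2.71, 2.71], [-0.32, 2.16], [-1.57, 1.52], [0, 2.45], [-1.46, 4.6], [0, 2.02], [-2.83, 2.83]. Speed limits (rad/s): [1.89, 1.89, 2.57, 2.57, 3.01, 3.01, 3.01].

INTERFACE

Orientations are given as a unit quaternion [w, x, y, z].
In Python, from bench import bot gives the robot as it stands.
- The arm moves only by the tool step_arm, never from a script. Its argument "moves" is a list of rows, each an object of numbers: "dx", "dy", "dz": the shift along the tool's x, y, z in m; "ax", "ay", "az": the turn, a rotation vector about the tool's x, y, z in rad; "hand": the gripper command: -1 is shut, 1 is fully open, values between are in proportion. A call has 1 to 20 rows; each row is the pose to reach, as a shift and turn from the pose measured when the call began, along the tool's axes at that moment; what a row does not reach only later rows make up. A row lasts 1/8 s, in which the tool goes at most 62.5 mm and 10.7 degrees, less where a joint would pass 70% of its speed; a pose out of reach is approached as far as the arm can. A call with a gripper value outside its range is refused whole. The fingers move at their own pace and stop on an object; "force" is the grip in N (left out, the last holds). Time passes only in rows, so rows that repeat a pose let the fingers close. It gives the time, the measured TCP pose, the force and the opening at its end, in the units of the state.
- bot.get_state(): the state, without advancing time (a new reading comes with each control period).
- bot.read_camera(name): name is "scene" or "side" or "wrist"; returns a dict with "pixels" (420x560x3 uint8, red, green, blue), "range_z" (420x560 float32, m along the optical axis (not along the pixel's ray), 0 where there is no reading), "camera_matrix" (3x3 intrinsics, pixels), "eye" and "orientation" of the camera in the world. Camera axes: x right, y down, z forward; pixel columns grow to the right and rows downward; lengths in m; the calibration is good to about 2 mm. A picture is of the moment at which its call begins.
- bot.sign_off(): hands the job in, once; it reports no verdict.
The state is a dict: "t": time; "q": joint angles; "qvel": joint speeds; "joint_torque": joint torques, N m; "tool_pos": TCP position; "orientation": TCP orientation; "wrist_force": force on the tool from outside, world axes, zero at the start; "torque": the same for the moment, N m; "gripper_width": finger opening in m.
Only numpy, scipy, OpenCV 4.12 (cv2) and the standard library are available. Lean on these libraries where they do the work, as an engineer would, in place of code of your own. Each camera call takes 0.05 s, during which the arm holds its last target.

## Working session

There is one attempt and no reset: what is moved stays moved. The work goes in short steps, Python scripts to look and compute and a tool call to move; the robot and the scene stay as the last step left them, time stands still between calls to the robot, and variables do not carry over. Pictures are saved under pics/ and viewed, and the job is handed in when it is done.

Besides the shell and the picture viewer there is one more tool, called after "Request:" by a JSON object that holds its "api" and its "payload". step_arm: Moves the arm, as the interface text tells. Its arguments: {"type":"object","properties":{"moves":{"type":"array"},"force":{"type":"number"}},"required":["moves"]}

```bash
ls; mkdir -p pics; python3 - <<'E'
from bench import bot
import cv2,pickle
s=bot.get_state(); print(s)
d={}
for n in("scene","side","wrist"):
    c=bot.read_camera(n); d[n]=c
    cv2.imwrite(f"pics/a_{n}.png",c["pixels"][:,:,::-1]); print(n,c["camera_matrix"],c["eye"],c["orientation"])
pickle.dump(d,open("a.pkl","wb"))
E
```

```text
pics
{'t': 0.0, 'q': array([-0.04171267,  0.70709455, -0.02759475,  1.48497039,  0.02201522,
        0.95088949, -0.07548566]), 'qvel': array([ 1.08314674e-03,  2.34992931e-04, -5.04029378e-04,  2.11953808e-05,
       -1.23619002e-04, -1.19863698e-03,  4.58112515e-04]), 'joint_torque': array([-3.35119905e-03, -8.83210659e+01,  1.23306759e+00, -2.36173260e+01,
        1.66974653e-02,  6.38553465e-03, -2.14882397e-05]), 'tool_pos': array([ 5.74752078e-01, -7.62523700e-06,  2.30839251e-01]), 'orientation': array([ 2.98887544e-05,  9.99999860e-01,  9.26233691e-06, -5.28642397e-04]), 'wrist_force': array([-0.32228344, -0.55987312, -0.2320907 ]), 'torque': array([-0.01915372,  0.00070097,  0.02264766]), 'gripper_width': 0.08513466847373988}
scene [[416.37882452   0.         278.42814893]
 [  0.         416.37882452 212.25666661]
 [  0.           0.           1.        ]] [1.0761294  0.62063662 0.8454509 ] [-0.13933022  0.29828774  0.85924606 -0.39154531]
side [[429.62443477   0.         285.48997337]
 [  0.         429.62443477 211.51078164]
 [  0.           0.           1.        ]] [0.30450294 0.68285481 0.95256809] [ 0.05399532 -0.15665635  0.91679571 -0.36335784]
wrist [[319.11903501   0.         275.24350685]
 [  0.         319.11903501 209.48165999]
 [  0.           0.           1.        ]] [0.57454611 0.08485311 0.37290435] [1.66484204e-01 9.86043990e-01 2.06820251e-04 4.66555443e-04]
```

View pics/a_scene.png

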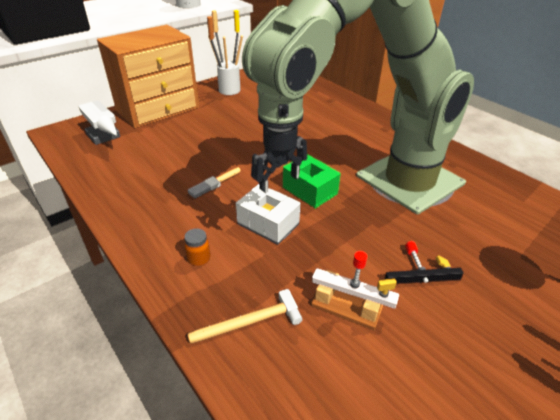

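View pics/a_side.png

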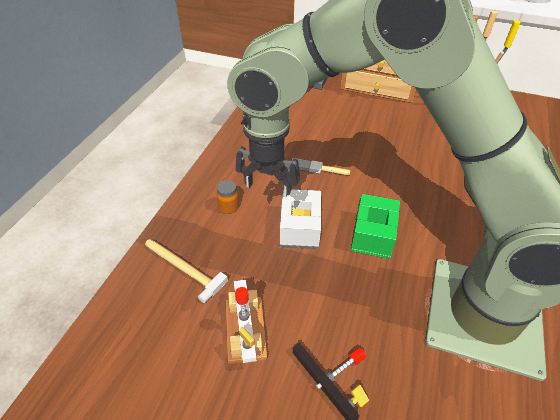

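View pics/a_wrist.png

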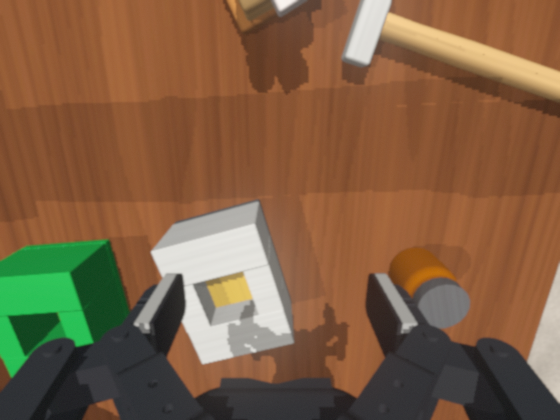

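The candidates, by pixel in the scene view:
- **Gauges:** the silver bar on the wooden rest with a red head (360,260) and brass wing (387,285), and a black bar lying on the bench (425,272). The silver one on the rest fits.
- **Dies:** the steel/white block (268,212) and a green block (311,180). The steel one fits.

I'll confirm both in enlarged crops and measure them.

```bash
cat > h.py <<'E'
import numpy as np,cv2
from scipy.spatial.transform import Rotation as R
def rot(q): return R.from_quat([q[1],q[2],q[3],q[0]]).as_matrix()
def cloud(c):
    K=c["camera_matrix"];z=c["range_z"].astype(float)
    v,u=np.mgrid[:420,:560]
    P=np.stack([(u-K[0,2])/K[0,0]*z,(v-K[1,2])/K[1,1]*z,z],-1)
    W=P@rot(c["orientation"]).T+c["eye"]; W[z<=0]=np.nan
    return W
def proj(c,p):
    q=rot(c["orientation"]).T@(np.array(p)-c["eye"]);K=c["camera_matrix"]
    return K[0,0]*q[0]/q[2]+K[0,2],K[1,1]*q[1]/q[2]+K[1,2]
def ray(c,uv,z):
    K=c["camera_matrix"];d=rot(c["orientation"])@np.array([(uv[0]-K[0,2])/K[0,0],(uv[1]-K[1,2])/K[1,1],1])
    e=np.array(c["eye"]);return e+d*(z-e[2])/d[2]
E
python3 - <<'E'
from h import *;import pickle
d=pickle.load(open("a.pkl","rb"))
a=d["scene"]["pixels"][230:340,290:480];b=d["side"]["pixels"][170:380,200:420]
cv2.imwrite("pics/b1.png",cv2.resize(a,None,fx=4,fy=4,interpolation=3)[:,:,::-1]);cv2.imwrite("pics/b2.png",cv2.resize(b,None,fx=2.8,fy=2.8,interpolation=3)[:,:,::-1])
for n in("scene","side","wrist"):
    c=d[n];W=cloud(c);p=c["pixels"].astype(int);hsv=cv2.cvtColor(c["pixels"],cv2.COLOR_RGB2HSV)
    ok=np.isfinite(W[...,2])
    gray=(hsv[...,1]<50)&(hsv[...,2]>90)
    red=((hsv[...,0]<6)|(hsv[...,0]>174))&(hsv[...,1]>200)&(hsv[...,2]>120)
    m=ok&gray&(abs(W[...,2]-.085)<.006)
    # die top region
    for nm,mm in(("z85",m),("red",ok&red&(W[...,2]>.1)),):
        k,l,st,ce=cv2.connectedComponentsWithStats(mm.astype(np.uint8))
        for i in range(1,k):
            if st[i,4]>60:
                P=W[l==i];(cx,cy),(w,h),an=cv2.minAreaRect((P[:,:2]*1000).astype(np.float32))
                print(n,nm,ce[i].round(),st[i,4],"rect",round(cx,1),round(cy,1),round(w,1),round(h,1),round(an,1),"z",np.percentile(P[:,2],[5,50,95]).round(4),"mean",P.mean(0).round(4))
    mw=ok&(hsv[...,1]<60)&(W[...,2]>.065)&(W[...,2]<.1)
    print(n,[W[r][...] for r in []])
E
```

```text
scene z85 [543.   3.] 73 rect -2209.8 -658.7 52.9 229.5 3.7 z [0.0792 0.0837 0.0903] mean [-2.2107 -0.6509  0.0845]
scene z85 [49. 69.] 281 rect 714.6 -1501.1 30.5 448.7 89.1 z [0.0796 0.0852 0.0905] mean [ 0.7263 -1.5002  0.0851]
scene z85 [269. 205.] 1103 rect 522.9 -116.4 116.4 151.4 16.6 z [0.0812 0.085  0.0875] mean [ 0.5283 -0.1082  0.0848]
scene z85 [195. 236.] 249 rect 757.2 -124.7 54.0 51.9 60.5 z [0.0832 0.0856 0.088 ] mean [ 0.7575 -0.1237  0.0856]
scene z85 [354. 285.] 555 rect 546.5 245.8 32.0 199.1 28.4 z [0.0791 0.0804 0.0863] mean [0.5484 0.2435 0.081 ]
scene red [360. 260.] 192 rect 545.5 245.6 27.0 27.1 8.0 z [0.1575 0.1785 0.1824] mean [0.5492 0.2481 0.1738]
scene []
side z85 [29. 15.] 181 rect 2116.6 -888.2 400.1 27.8 89.4 z [0.0794 0.085  0.0901] mean [ 2.1162 -0.8825  0.0849]
side z85 [308.   3.] 73 rect 921.3 -1500.5 151.5 30.0 2.0 z [0.0795 0.0847 0.0904] mean [ 0.9227 -1.4999  0.0846]
side z85 [538.  38.] 131 rect -165.6 -1498.0 185.8 29.7 0.3 z [0.0795 0.0848 0.0901] mean [-0.1678 -1.4994  0.085 ]
side z85 [226. 187.] 209 rect 753.3 -124.0 52.7 55.1 24.7 z [
[... 158 characters left out ...]
89  0.0842]
side z85 [245. 321.] 131 rect 533.5 260.0 28.5 50.1 30.7 z [0.0791 0.0807 0.0906] mean [0.5325 0.2576 0.0826]
side z85 [247. 350.] 127 rect 505.5 310.2 28.5 51.9 29.8 z [0.0791 0.0805 0.087 ] mean [0.5036 0.3177 0.0814]
side red [241. 295.] 183 rect 541.0 246.4 26.4 25.6 64.4 z [0.1571 0.1793 0.182 ] mean [0.5397 0.2496 0.1748]
side []
wrist z85 [285.   3.] 83 rect 582.5 155.9 14.3 5.6 0.1 z [0.0791 0.0797 0.0809] mean [0.5821 0.1566 0.0798]
wrist z85 [228. 292.] 9959 rect 523.0 -117.1 110.4 151.7 15.8 z [0.0828 0.0843 0.0854] mean [ 0.5254 -0.1097  0.0842]
wrist z85 [444. 304.] 1730 rect 756.4 -123.7 48.7 55.0 35.3 z [0.0833 0.0847 0.0857] mean [ 0.7548 -0.1226  0.0846]
wrist []
```

View pics/b1.png

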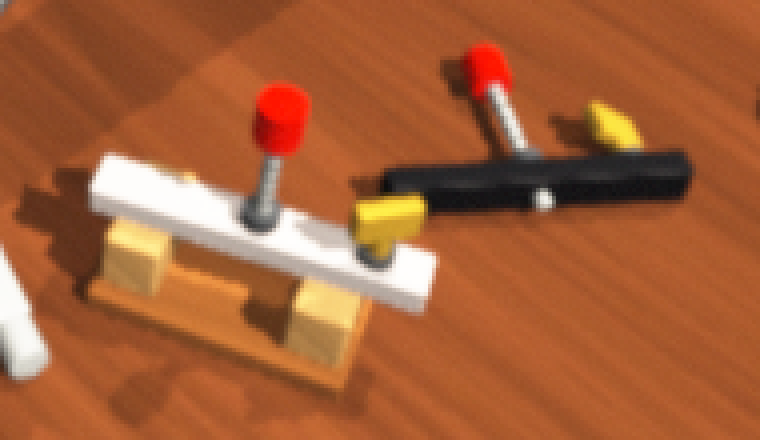

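View pics/b2.png

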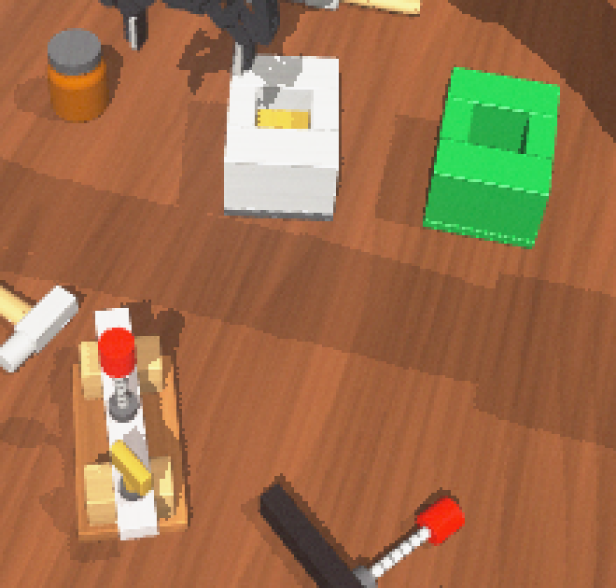

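The crops confirm both choices. The silver bar with red head and brass wing on the rest is the gauge, and the pale steel block is the die. The die comes out at about (0.523, -0.117) with yaw 15.8°. The gauge is at about (0.544, 0.246) with yaw 29°, wing towards +y. I'll move over the gauge and take a wrist look.

Request:
{"api": "step_arm", "payload": {"moves": [{"dx": -0.005,"dy": -0.03,"dz": -0.03,"az": -0.08,"hand": 1},{"dx": -0.01,"dy": -0.08,"dz": -0.06,"az": -0.17,"hand": 1},{"dx": -0.016,"dy": -0.13,"dz": -0.06,"az": -0.26,"hand": 1},{"dx": -0.022,"dy": -0.18,"dz": -0.06,"az": -0.36,"hand": 1},{"dx": -0.028,"dy": -0.225,"dz": -0.06,"az": -0.45,"hand": 1},{"dx": -0.031,"dy": -0.246,"dz": -0.06,"az": -0.505,"hand": 1},{"dx": -0.031,"dy": -0.246,"dz": -0.06,"az": -0.505,"hand": 1},{"dx": -0.031,"dy": -0.246,"dz": -0.06,"az": -0.505,"hand": 1}], "force": 50}}

```text
$.moves[0]: bad value
```

```bash
cat > look.py <<'E'
import sys,pickle
from h import *
from bench import bot
tag=sys.argv[1];d={}
for n in sys.argv[2:]:
    d[n]=bot.read_camera(n); cv2.imwrite(f"pics/{tag}_{n}.png",d[n]["pixels"][:,:,::-1])
s=bot.get_state();d["s"]=s
pickle.dump(d,open(tag+".pkl","wb"))
print(s["t"],s["tool_pos"].round(4),s["orientation"].round(4),s["wrist_force"].round(2),s["torque"].round(3),s["gripper_width"].round(4),s["q"].round(2))
E
python3 look.py c wrist
python3 - <<'E'
from h import *;import pickle
d=pickle.load(open("c.pkl","rb"))
c=d["wrist"];W=cloud(c);hsv=cv2.cvtColor(c["pixels"],cv2.COLOR_RGB2HSV)
z=W[...,2];ok=np.isfinite(z)
gray=(hsv[...,1]<50)&(hsv[...,2]>80)
red=((hsv[...,0]<6)|(hsv[...,0]>174))&(hsv[...,1]>200)&(hsv[...,2]>120)
br=(hsv[...,0]>18)&(hsv[...,0]<32)&(hsv[...,1]>140)
for nm,m in(("bar",gray&(abs(z-.08)<.004)),("red",red&(z>.14)),("brass",br&(z>.105)&(z<.14)),("wingtop",br&(z>.12)&(z<.14))):
    k,l,st,ce=cv2.connectedComponentsWithStats((m&ok).astype(np.uint8))
    for i in range(1,k):
        if st[i,4]>80:
            P=W[l==i];(cx,cy),(w,h),an=cv2.minAreaRect((P[:,:2]*1000).astype(np.float32))
            print(nm,ce[i].round(),st[i,4],"rect",round(cx,1),round(cy,1),round(w,1),round(h,1),round(an,1),"z",np.percentile(P[:,2],[5,50,95]).round(4),P.mean(0).round(4))
m=red&ok&(z>.14);t=m&(z>np.percentile(z[m],95)-.003)
P=W[t];print("top",cv2.minEnclosingCircle((P[:,:2]*1000).astype(np.float32)),P.mean(0))
E
```

```text
bar [284.   4.] 190 rect 583.9 155.1 20.0 8.1 0.8 z [0.0771 0.0792 0.0804] [0.5821 0.156  0.0791]
bar [220. 253.] 931 rect 522.5 -115.5 110.1 148.1 16.0 z [0.0769 0.0831 0.0839] [ 0.5192 -0.0637  0.0818]
bar [218. 316.] 731 rect 505.4 -134.9 64.0 83.7 52.9 z [0.0769 0.0832 0.0839] [ 0.5121 -0.14    0.0819]
bar [434. 288.] 228 rect 744.2 -107.3 46.4 14.4 29.6 z [0.0766 0.0809 0.0838] [ 0.7432 -0.1044  0.0806]Traceback (most recent call last):
  File "look.py", line 9, in <module>
    print(s["t"],s["tool_pos"].round(4),s["orientation"].round(4),s["wrist_force"].round(2),s["torque"].round(3),s["gripper_width"].round(4),s["q"].round(2))
                                                                                                                 ^^^^^^^^^^^^^^^^^^^^^^^^
AttributeError: 'float' object has no attribute 'round'
Traceback (most recent call last):
IndexError: index -1 is out of bounds for axis 0 with size 0
```

View pics/c_wrist.png

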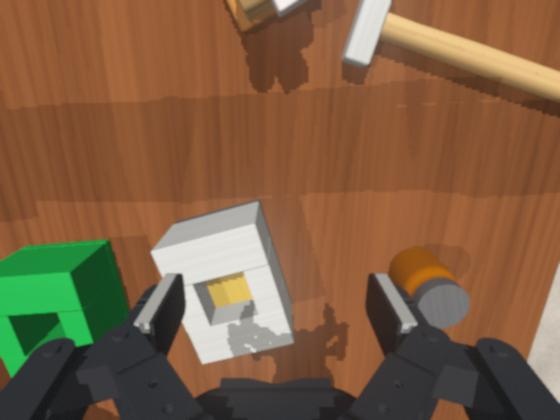

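The arm didn't move, because the call was refused with "bad value" in row 0. The picture is the same as at the start. I'll try again with all keys given.

Request:
{"api": "step_arm", "payload": {"moves": [{"dx": -0.005,"dy": -0.03,"dz": -0.03,"ax": 0,"ay": 0,"az": -0.08,"hand": 1.0},{"dx": -0.01,"dy": -0.08,"dz": -0.06,"ax": 0,"ay": 0,"az": -0.17,"hand": 1.0},{"dx": -0.016,"dy": -0.13,"dz": -0.06,"ax": 0,"ay": 0,"az": -0.26,"hand": 1.0},{"dx": -0.022,"dy": -0.18,"dz": -0.06,"ax": 0,"ay": 0,"az": -0.36,"hand": 1.0},{"dx": -0.028,"dy": -0.225,"dz": -0.06,"ax": 0,"ay": 0,"az": -0.45,"hand": 1.0},{"dx": -0.031,"dy": -0.246,"dz": -0.06,"ax": 0,"ay": 0,"az": -0.505,"hand": 1.0},{"dx": -0.031,"dy": -0.246,"dz": -0.06,"ax": 0,"ay": 0,"az": -0.505,"hand": 1.0},{"dx": -0.031,"dy": -0.246,"dz": -0.06,"ax": 0,"ay": 0,"az": -0.505,"hand": 1.0}], "force": 50}}

```text
t: 1.2
tool_pos: [0.5444, 0.2445, 0.291]
orientation: [0.0, 0.969, 0.249, -0.0]
wrist_force: [-0.5, 0.0, -0.3]
gripper_width: 0.0853
```

```bash
sed -i 's/s\["gripper_width"\].round(4)/round(s["gripper_width"],4)/' look.py
python3 look.py c wrist
cat > meas.py <<'E'
import sys,pickle
from h import *
d=pickle.load(open(sys.argv[1]+".pkl","rb"));off=float(sys.argv[2])
c=d["wrist"] if len(sys.argv)<4 else d[sys.argv[3]];W=cloud(c);hsv=cv2.cvtColor(c["pixels"],cv2.COLOR_RGB2HSV)
z=W[...,2]-off;ok=np.isfinite(z)
gray=(hsv[...,1]<50)&(hsv[...,2]>80)
red=((hsv[...,0]<6)|(hsv[...,0]>174))&(hsv[...,1]>200)&(hsv[...,2]>120)
br=(hsv[...,0]>18)&(hsv[...,0]<32)&(hsv[...,1]>140)
for nm,m in(("bar",gray&(abs(z-.02)<.004)),("red",red&(z>.04)),("wing",br&(z>.035)&(z<.075)),("wingtop",br&(z>.062)&(z<.07))):
    k,l,st,ce=cv2.connectedComponentsWithStats((m&ok).astype(np.uint8))
    for i in range(1,k):
        if st[i,4]>60:
            P=W[l==i];(cx,cy),(w,h),an=cv2.minAreaRect((P[:,:2]*1000).astype(np.float32))
            print(nm,ce[i].round(),st[i,4],"rect",round(cx,1),round(cy,1),round(w,1),round(h,1),round(an,1),"z",np.percentile(P[:,2],[5,50,95]).round(4),P.mean(0).round(4))
m=red&ok&(z>.04)
if m.any():
    t=m&(z>np.percentile(z[m],95)-.003)
    P=W[t];print("head top circle",cv2.minEnclosingCircle((P[:,:2]*1000).astype(np.float32)),P.mean(0).round(4))
E
python3 meas.py c .06
```

```text
1.25 [0.5444 0.2445 0.2911] [ 3.000e-04  9.686e-01  2.485e-01 -3.000e-04] [-0.1   0.49 -0.94] [ 0.036 -0.008  0.021] 0.0851 [-0.41  0.69 -0.15  1.29  0.1   1.17 -0.06]
bar [276.  94.] 608 rect 504.5 313.7 28.3 42.2 29.4 z [0.0779 0.0793 0.0806] [0.5028 0.323  0.0793]
bar [273. 149.] 1209 rect 527.4 272.5 29.6 85.0 29.0 z [0.078  0.0794 0.0807] [0.5267 0.2708 0.0794]
bar [275. 237.] 887 rect 578.3 180.8 28.4 53.6 29.4 z [0.0783 0.0795 0.0808] [0.5793 0.1798 0.0795]
bar [179. 352.] 100 rect 548.7 -46.5 22.2 32.3 16.3 z [0.0765 0.0807 0.0838] [ 0.5469 -0.0357  0.0806]
red [273. 202.] 766 rect 541.4 246.2 25.0 25.2 28.8 z [0.174  0.1806 0.1817] [0.541  0.2469 0.1798]
wing [273. 115.] 431 rect 509.4 304.9 11.4 36.9 61.8 z [0.1238 0.1252 0.1265] [0.5089 0.3049 0.1252]
wingtop [273. 115.] 431 rect 509.4 304.9 11.4 36.9 61.8 z [0.1238 0.1252 0.1265] [0.5089 0.3049 0.1252]
head top circle ((541.8580932617188, 245.69854736328125), 13.100385665893555) [0.5416 0.246  0.1806]
```

View pics/c_wrist.png

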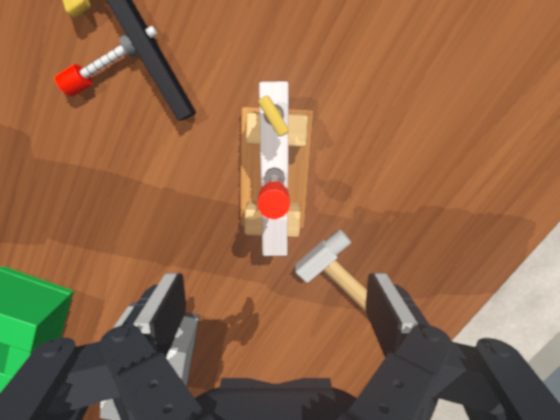

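The wrist view shows the gauge head at (273,202), the wing at (273,115) and both bar ends clear. The head is at (0.542, 0.246) with its top at about 0.181, and the gauge yaw is 29.2°. The hammer at (325,255) is clear of the fingers. I'll descend and grip the head.

Request:
{"api": "step_arm", "payload": {"moves": [{"dx": -0.0015,"dy": -0.0023,"dz": 0.04,"ax": 0,"ay": 0,"az": -0.007,"hand": 1.0},{"dx": -0.0015,"dy": -0.0023,"dz": 0.08,"ax": 0,"ay": 0,"az": -0.007,"hand": 1.0},{"dx": -0.0015,"dy": -0.0023,"dz": 0.12,"ax": 0,"ay": 0,"az": -0.007,"hand": 1.0},{"dx": -0.0015,"dy": -0.0023,"dz": 0.14,"ax": 0,"ay": 0,"az": -0.007,"hand": 0.6},{"dx": -0.0015,"dy": -0.0023,"dz": 0.147,"ax": 0,"ay": 0,"az": -0.007,"hand": 0.2},{"dx": -0.0015,"dy": -0.0023,"dz": 0.147,"ax": 0,"ay": 0,"az": -0.007,"hand": 0.0},{"dx": -0.0015,"dy": -0.0023,"dz": 0.147,"ax": 0,"ay": 0,"az": -0.007,"hand": -0.2},{"dx": -0.0015,"dy": -0.0023,"dz": 0.147,"ax": 0,"ay": 0,"az": -0.007,"hand": -0.5},{"dx": -0.0015,"dy": -0.0023,"dz": 0.147,"ax": 0,"ay": 0,"az": -0.007,"hand": -1.0},{"dx": -0.0015,"dy": -0.0023,"dz": 0.147,"ax": 0,"ay": 0,"az": -0.007,"hand": -1.0},{"dx": -0.0015,"dy": -0.0023,"dz": 0.147,"ax": 0,"ay": 0,"az": -0.007,"hand": -1.0},{"dx": -0.0015,"dy": -0.0023,"dz": 0.147,"ax": 0,"ay": 0,"az": -0.007,"hand": -1.0}], "force": 50}}

```text
t: 2.75
tool_pos: [0.5421, 0.2456, 0.1441]
orientation: [0.0, 0.968, 0.252, -0.0]
wrist_force: [2.0, -1.7, 3.0]
gripper_width: 0.0271
```

```bash
python3 look.py d wrist; python3 meas.py d .06
```

```text
2.8 [0.5421 0.2456 0.1441] [ 3.000e-04  9.677e-01  2.519e-01 -1.000e-04] [ 2.02 -0.62  3.82] [-0.226 -0.579 -0.026] 0.0269 [-0.41  0.85 -0.13  1.51  0.14  0.8  -0.09]
bar [280.  95.] 1775 rect 504.3 313.3 29.9 42.8 29.0 z [0.0781 0.0793 0.0805] [0.5023 0.323  0.0793]
bar [272. 196.] 3374 rect 532.6 262.8 29.8 101.3 29.1 z [0.0782 0.0794 0.0805] [0.5298 0.2641 0.0794]
red [275. 310.] 4100 rect 541.7 245.5 26.2 27.8 5.4 z [0.1649 0.1793 0.1804] [0.5402 0.2489 0.1769]
wing [274. 133.] 1623 rect 509.0 305.1 11.3 38.7 61.6 z [0.1238 0.1252 0.1264] [0.5083 0.3053 0.1252]
wingtop [274. 133.] 1619 rect 508.9 305.0 11.2 38.7 61.6 z [0.1238 0.1252 0.1264] [0.5083 0.3053 0.1252]
head top circle ((542.166259765625, 245.28726196289062), 14.067773818969727) [0.5415 0.2464 0.1796]
```

View pics/d_wrist.png

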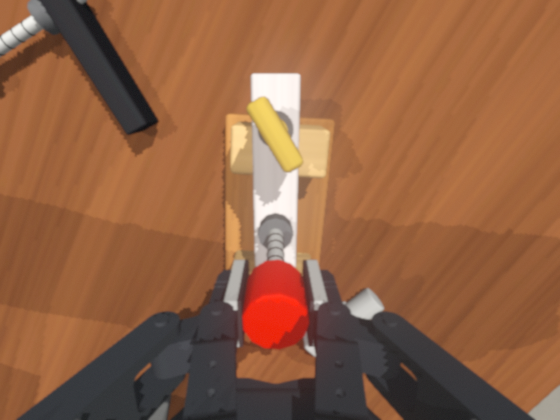

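The fingers hold the head at (275,305) and the opening is 27 mm. I'll lift gently first and check the hold.

Request:
{"api": "step_arm", "payload": {"moves": [{"dx": 0,"dy": 0,"dz": -0.002,"ax": 0,"ay": 0,"az": 0,"hand": -1.0},{"dx": 0,"dy": 0,"dz": -0.005,"ax": 0,"ay": 0,"az": 0,"hand": -1.0},{"dx": 0,"dy": 0,"dz": -0.01,"ax": 0,"ay": 0,"az": 0,"hand": -1.0},{"dx": 0,"dy": 0,"dz": -0.017,"ax": 0,"ay": 0,"az": 0,"hand": -1.0},{"dx": 0,"dy": 0,"dz": -0.026,"ax": 0,"ay": 0,"az": 0,"hand": -1.0},{"dx": 0,"dy": 0,"dz": -0.036,"ax": 0,"ay": 0,"az": 0,"hand": -1.0},{"dx": 0,"dy": 0,"dz": -0.046,"ax": 0,"ay": 0,"az": 0,"hand": -1.0},{"dx": 0,"dy": 0,"dz": -0.056,"ax": 0,"ay": 0,"az": 0,"hand": -1.0},{"dx": 0,"dy": 0,"dz": -0.066,"ax": 0,"ay": 0,"az": 0,"hand": -1.0},{"dx": 0,"dy": 0,"dz": -0.074,"ax": 0,"ay": 0,"az": 0,"hand": -1.0},{"dx": 0,"dy": 0,"dz": -0.08,"ax": 0,"ay": 0,"az": 0,"hand": -1.0},{"dx": 0,"dy": 0,"dz": -0.08,"ax": 0,"ay": 0,"az": 0,"hand": -1.0}]}}

```text
t: 4.3
tool_pos: [0.5421, 0.2458, 0.2244]
orientation: [0.0, 0.968, 0.252, 0.0]
wrist_force: [-0.7, 0.1, -4.0]
gripper_width: 0.0272
```

```bash
python3 look.py e wrist scene; python3 meas.py e .14;python3 meas.py e .14 scene
```

```text
4.4 [0.542  0.2457 0.2239] [ 4.000e-04  9.678e-01  2.519e-01 -3.000e-04] [-0.15  0.99 -4.6 ] [ 0.045  0.024 -0.027] 0.027 [-0.41  0.75 -0.15  1.41  0.12  0.99 -0.07]
bar [280.  94.] 1779 rect 504.4 313.3 29.9 42.9 29.2 z [0.1582 0.1595 0.1606] [0.5022 0.3231 0.1595]
bar [272. 196.] 3360 rect 532.4 263.1 29.9 100.7 29.2 z [0.1585 0.1596 0.1608] [0.5299 0.2641 0.1596]
red [275. 311.] 3984 rect 541.8 245.7 26.2 28.1 29.6 z [0.246  0.2596 0.2607] [0.5402 0.2488 0.2575]
wing [274. 134.] 1617 rect 509.0 305.2 11.2 38.7 62.5 z [0.2041 0.2054 0.2065] [0.5085 0.3053 0.2054]
wingtop [274. 134.] 1616 rect 509.0 305.2 11.2 38.7 62.5 z [0.2041 0.2054 0.2065] [0.5085 0.3053 0.2054]
head top circle ((541.835693359375, 245.31539916992188), 14.279705047607422) [0.5415 0.2466 0.2598]
bar [47. 53.] 193 rect 704.2 -1483.3 27.4 414.9 89.2 z [0.1564 0.1601 0.1636] [ 0.7141 -1.485   0.16  ]
bar [359. 263.] 813 rect 545.0 246.1 31.9 198.1 29.8 z [0.1571 0.1597 0.1619] [0.5476 0.2461 0.1596]
wing [393. 261.] 205 rect 512.5 305.2 12.8 39.1 63.5 z [0.1815 0.199  0.2065] [0.5145 0.3067 0.1969]
wingtop [394. 257.] 83 rect 512.3 305.0 12.4 39.0 63.5 z [0.2024 0.2052 0.2069] [0.5125 0.3053 0.205 ]
head top circle ((556.5133056640625, 266.55853271484375), 1.402775526046753) [0.5565 0.2666 0.2789]
```

View pics/e_scene.png

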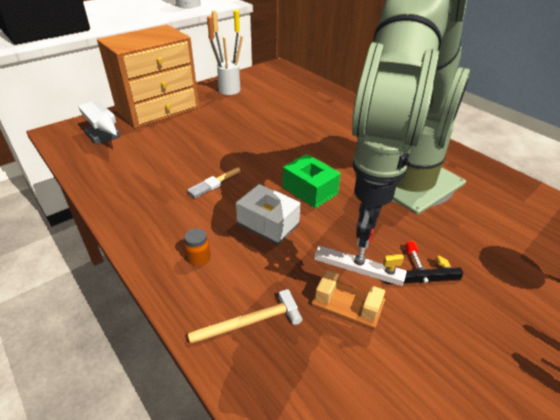

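The gauge hangs level and the probe hasn't slipped. I'll carry it to above the die.

Request:
{"api": "step_arm", "payload": {"moves": [{"dx": -0.003,"dy": 0.005,"dz": 0,"ax": 0,"ay": 0,"az": 0.003,"hand": -1.0},{"dx": -0.01,"dy": 0.016,"dz": 0,"ax": 0,"ay": 0,"az": 0.012,"hand": -1.0},{"dx": -0.02,"dy": 0.032,"dz": 0,"ax": 0,"ay": 0,"az": 0.024,"hand": -1.0},{"dx": -0.034,"dy": 0.054,"dz": 0,"ax": 0,"ay": 0,"az": 0.041,"hand": -1.0},{"dx": -0.051,"dy": 0.081,"dz": 0,"ax": 0,"ay": 0,"az": 0.061,"hand": -1.0},{"dx": -0.071,"dy": 0.113,"dz": 0,"ax": 0,"ay": 0,"az": 0.085,"hand": -1.0},{"dx": -0.092,"dy": 0.147,"dz": 0,"ax": 0,"ay": 0,"az": 0.11,"hand": -1.0},{"dx": -0.114,"dy": 0.182,"dz": 0,"ax": 0,"ay": 0,"az": 0.136,"hand": -1.0},{"dx": -0.135,"dy": 0.215,"dz": 0,"ax": 0,"ay": 0,"az": 0.162,"hand": -1.0},{"dx": -0.154,"dy": 0.245,"dz": 0,"ax": 0,"ay": 0,"az": 0.185,"hand": -1.0},{"dx": -0.17,"dy": 0.27,"dz": 0,"ax": 0,"ay": 0,"az": 0.204,"hand": -1.0},{"dx": -0.182,"dy": 0.289,"dz": 0,"ax": 0,"ay": 0,"az": 0.218,"hand": -1.0},{"dx": -0.19,"dy": 0.301,"dz": 0,"ax": 0,"ay": 0,"az": 0.228,"hand": -1.0},{"dx": -0.1935,"dy": 0.307,"dz": 0,"ax": 0,"ay": 0,"az": 0.232,"hand": -1.0},{"dx": -0.1935,"dy": 0.307,"dz": 0,"ax": 0,"ay": 0,"az": 0.232,"hand": -1.0},{"dx": -0.1935,"dy": 0.307,"dz": 0,"ax": 0,"ay": 0,"az": 0.232,"hand": -1.0}]}}

```text
t: 6.4
tool_pos: [0.5228, -0.1159, 0.2242]
orientation: [0.0, 0.99, 0.139, -0.0]
wrist_force: [0.1, 1.0, -3.9]
gripper_width: 0.0268
```

```bash
python3 look.py f wrist scene; python3 meas.py f .14;python3 meas.py f .14 scene
python3 - <<'E'
from h import *;import pickle
d=pickle.load(open("f.pkl","rb"))
for n in("wrist","scene"):
    c=d[n];W=cloud(c);z=W[...,2];m=(abs(z-.0845)<.004)&(abs(W[...,0]-.523)<.12)&(abs(W[...,1]+.117)<.12)
    P=W[m];print(n,m.sum(),cv2.minAreaRect((P[:,:2]*1000).astype(np.float32)))
E
```

```text
6.5 [ 0.5228 -0.1161  0.2242] [ 3.000e-04  9.903e-01  1.387e-01 -2.000e-04] [ 0.64 -0.44 -4.66] [-0.047  0.026 -0.005] 0.0267 [ 0.23  0.66 -0.14  1.64  0.11  0.85  0.33]
bar [280.  95.] 1794 rect 501.8 -42.5 29.9 44.8 15.9 z [0.158  0.1593 0.1605] [ 0.5018 -0.0317  0.1593]
bar [272. 195.] 3409 rect 517.1 -96.7 29.9 103.1 16.3 z [0.1582 0.1595 0.1606] [ 0.5149 -0.0951  0.1595]
red [275. 319.] 2977 rect 522.4 -116.0 27.3 26.1 88.7 z [0.2585 0.2597 0.2606] [ 0.5224 -0.1151  0.2596]
wing [272. 129.] 1308 rect 503.6 -49.8 10.2 37.2 49.4 z [0.204  0.2053 0.2064] [ 0.5021 -0.0484  0.2053]
wingtop [273. 129.] 1306 rect 503.8 -49.9 10.2 36.8 49.4 z [0.204  0.2053 0.2064] [ 0.5021 -0.0484  0.2053]
head top circle ((522.7144775390625, -116.37730407714844), 14.266297340393066) [ 0.5224 -0.1152  0.2596]
bar [61. 50.] 116 rect 649.8 -1486.4 25.5 257.6 89.4 z [0.1567 0.1599 0.1637] [ 0.6548 -1.4856  0.16  ]
bar [17. 60.] 61 rect 843.3 -1483.6 26.9 112.2 86.7 z [0.1564 0.1599 0.1638] [ 0.8443 -1.4844  0.1599]
bar [267. 183.] 424 rect 525.4 -114.7 33.7 196.2 15.6 z [0.1574 0.1601 0.1624] [ 0.528  -0.1137  0.1601]
red [270. 154.] 67 rect 520.3 -109.9 35.2 11.5 47.8 z [0.2348 0.2555 0.2621] [ 0.5219 -0.1075  0.2524]
wing [288. 181.] 152 rect 507.2 -49.7 15.0 37.0 52.1 z [0.1796 0.1968 0.2066] [ 0.5084 -0.0478  0.1956]
head top circle ((523.7529296875, -112.94840240478516), 17.6301212310791) [ 0.5202 -0.112   0.2615]
wrist 10544 ((522.665771484375, -117.15156555175781), (110.28992462158203, 150.36212158203125), 15.989954948425293)
scene 995 ((527.2355346679688, -115.7016372680664), (111.10929107666016, 152.6798095703125), 16.225915908813477)
```

View pics/f_wrist.png

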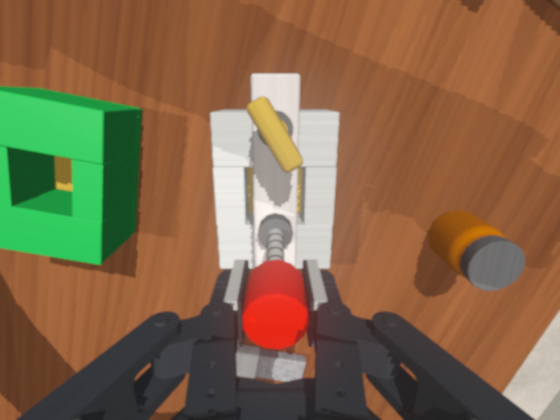

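View pics/f_scene.png

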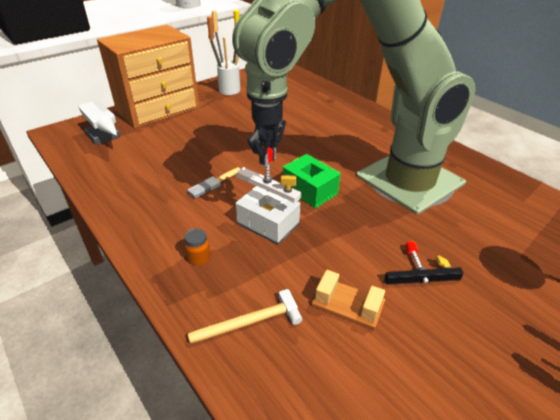

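The wrist view shows the bar parallel to the die and centred over the well; the slots either side of the bar at (247,195) and (303,195) look symmetric. The head is 1 mm off the die centre. I'll lower until the bar is about 8 mm above the die, then go down slowly.

Request:
{"api": "step_arm", "payload": {"moves": [{"dx": 0,"dy": 0.001,"dz": 0.003,"ax": 0,"ay": 0,"az": 0,"hand": -1.0},{"dx": 0,"dy": 0.001,"dz": 0.009,"ax": 0,"ay": 0,"az": 0,"hand": -1.0},{"dx": 0,"dy": 0.001,"dz": 0.018,"ax": 0,"ay": 0,"az": 0,"hand": -1.0},{"dx": 0,"dy": 0.001,"dz": 0.028,"ax": 0,"ay": 0,"az": 0,"hand": -1.0},{"dx": 0,"dy": 0.001,"dz": 0.037,"ax": 0,"ay": 0,"az": 0,"hand": -1.0},{"dx": 0,"dy": 0.001,"dz": 0.043,"ax": 0,"ay": 0,"az": 0,"hand": -1.0},{"dx": 0,"dy": 0.001,"dz": 0.047,"ax": 0,"ay": 0,"az": 0,"hand": -1.0},{"dx": 0,"dy": 0.001,"dz": 0.05,"ax": 0,"ay": 0,"az": 0,"hand": -1.0},{"dx": 0,"dy": 0.001,"dz": 0.052,"ax": 0,"ay": 0,"az": 0,"hand": -1.0},{"dx": 0,"dy": 0.001,"dz": 0.053,"ax": 0,"ay": 0,"az": 0,"hand": -1.0},{"dx": 0,"dy": 0.001,"dz": 0.054,"ax": 0,"ay": 0,"az": 0,"hand": -1.0},{"dx": 0,"dy": 0.001,"dz": 0.055,"ax": 0,"ay": 0,"az": 0,"hand": -1.0},{"dx": 0,"dy": 0.001,"dz": 0.056,"ax": 0,"ay": 0,"az": 0,"hand": -1.0},{"dx": 0,"dy": 0.001,"dz": 0.057,"ax": 0,"ay": 0,"az": 0,"hand": -1.0},{"dx": 0,"dy": 0.001,"dz": 0.058,"ax": 0,"ay": 0,"az": 0,"hand": -1.0},{"dx": 0,"dy": 0.001,"dz": 0.059,"ax": 0,"ay": 0,"az": 0,"hand": -1.0}]}}

```text
t: 8.5
tool_pos: [0.5231, -0.1171, 0.1652]
orientation: [0.0, 0.99, 0.139, -0.0]
wrist_force: [-1.3, -2.0, 3.7]
gripper_width: 0.027
```

```bash
python3 look.py g wrist scene side; python3 meas.py g .085
python3 - <<'E'
from h import *;import pickle
d=pickle.load(open("g.pkl","rb"))
for n in("wrist",):
    c=d[n];W=cloud(c);z=W[...,2]
    u=c["pixels"];hsv=cv2.cvtColor(u,cv2.COLOR_RGB2HSV)
    br=(hsv[...,0]>15)&(hsv[...,0]<35)&(hsv[...,1]>100)&(z<.07)&(abs(W[...,0]-.523)<.04)&(abs(W[...,1]+.117)<.04)
    print(n,br.sum(),np.percentile(z[br],[5,50,95]) if br.any() else 0)
d=pickle.load(open("a.pkl","rb"))
for n in("wrist","side","scene"):
    c=d[n];W=cloud(c);z=W[...,2]
    hsv=cv2.cvtColor(c["pixels"],cv2.COLOR_RGB2HSV)
    br=(hsv[...,0]>15)&(hsv[...,0]<35)&(hsv[...,1]>100)&(z<.07)&(abs(W[...,0]-.523)<.04)&(abs(W[...,1]+.117)<.04)
    print(n,br.sum(),np.percentile(z[br],[5,50,95]) if br.any() else 0)
E
```

```text
8.65 [ 0.5231 -0.1171  0.1651] [ 3.000e-04  9.903e-01  1.387e-01 -2.000e-04] [-0.45 -0.84  0.49] [-0.38  -0.08   0.034] 0.0265 [ 0.23  0.74 -0.12  1.71  0.13  0.7   0.31]
bar [280.  95.] 1873 rect 502.0 -43.3 30.0 44.7 15.9 z [0.1029 0.1043 0.1055] [ 0.5021 -0.0328  0.1043]
bar [272. 196.] 3453 rect 517.3 -96.7 30.0 100.7 15.9 z [0.1032 0.1044 0.1056] [ 0.515  -0.0957  0.1044]
red [275. 320.] 2968 rect 522.9 -117.4 28.0 26.4 86.7 z [0.1996 0.2007 0.2016] [ 0.5228 -0.1164  0.2007]
wing [273. 131.] 1480 rect 504.2 -51.0 10.6 37.3 49.3 z [0.149  0.1503 0.1514] [ 0.5028 -0.05    0.1502]
wingtop [273. 131.] 1474 rect 504.1 -51.0 10.4 37.3 49.3 z [0.149  0.1503 0.1514] [ 0.5027 -0.05    0.1502]
head top circle ((523.59912109375, -117.53901672363281), 14.206542015075684) [ 0.5228 -0.1165  0.2007]
wrist 760 [0.05059306 0.05175025 0.05276628]
wrist 1017 [0.05053357 0.0516554  0.05273513]
side 117 [0.04754037 0.05179666 0.05456951]
scene 50 [0.0495237  0.05242041 0.05526842]
```

The bar now sits on the die (its top reads 0.105) and the rod has begun to slide, with the probe at about 7 mm. The depth images suggest the bottom is at z≈0.052, about 17 mm further down. I'll go down 12 mm quickly, then feel for it.

Request:
{"api": "step_arm", "payload": {"moves": [{"dx": 0,"dy": 0,"dz": 0.001,"ax": 0,"ay": 0,"az": 0,"hand": -1.0},{"dx": 0,"dy": 0,"dz": 0.0025,"ax": 0,"ay": 0,"az": 0,"hand": -1.0},{"dx": 0,"dy": 0,"dz": 0.004,"ax": 0,"ay": 0,"az": 0,"hand": -1.0},{"dx": 0,"dy": 0,"dz": 0.0055,"ax": 0,"ay": 0,"az": 0,"hand": -1.0},{"dx": 0,"dy": 0,"dz": 0.007,"ax": 0,"ay": 0,"az": 0,"hand": -1.0},{"dx": 0,"dy": 0,"dz": 0.0085,"ax": 0,"ay": 0,"az": 0,"hand": -1.0},{"dx": 0,"dy": 0,"dz": 0.01,"ax": 0,"ay": 0,"az": 0,"hand": -1.0},{"dx": 0,"dy": 0,"dz": 0.011,"ax": 0,"ay": 0,"az": 0,"hand": -1.0},{"dx": 0,"dy": 0,"dz": 0.0115,"ax": 0,"ay": 0,"az": 0,"hand": -1.0},{"dx": 0,"dy": 0,"dz": 0.012,"ax": 0,"ay": 0,"az": 0,"hand": -1.0}]}}

```text
t: 9.9
tool_pos: [0.5231, -0.1172, 0.1531]
orientation: [0.0, 0.99, 0.139, -0.0]
wrist_force: [-1.2, -1.7, 3.8]
gripper_width: 0.0268
```

```bash
python3 look.py i wrist; python3 meas.py i .085
```

```text
9.95 [ 0.5231 -0.1171  0.1531] [ 4.000e-04  9.903e-01  1.387e-01 -2.000e-04] [-1.58 -1.95  1.75] [-0.33   0.132  0.026] 0.027 [ 0.23  0.76 -0.12  1.72  0.14  0.67  0.31]
bar [280.  95.] 2099 rect 502.1 -43.8 29.9 44.9 15.9 z [0.1031 0.1044 0.1055] [ 0.5022 -0.033   0.1043]
bar [272. 198.] 3571 rect 516.7 -94.7 30.1 94.9 16.0 z [0.1032 0.1044 0.1056] [ 0.5141 -0.0933  0.1044]
bar [275. 352.] 338 rect 549.0 -207.9 28.8 12.3 13.9 z [0.1037 0.1045 0.1054] [ 0.5487 -0.2084  0.1045]
red [275. 319.] 2959 rect 522.8 -116.9 26.0 26.8 14.3 z [0.1873 0.1886 0.1895] [ 0.5227 -0.116   0.1885]
wing [273. 134.] 1794 rect 504.0 -50.9 10.7 37.1 50.0 z [0.1489 0.1503 0.1514] [ 0.503  -0.0503  0.1502]
wingtop [273. 134.] 1787 rect 504.0 -50.9 10.6 37.1 50.0 z [0.149  0.1503 0.1514] [ 0.503  -0.0503  0.1502]
head top circle ((522.8597412109375, -117.04714965820312), 13.908809661865234) [ 0.5227 -0.1162  0.1886]
```

Request:
{"api": "step_arm", "payload": {"moves": [{"dx": 0,"dy": 0,"dz": 0.0005,"ax": 0,"ay": 0,"az": 0,"hand": -1.0},{"dx": 0,"dy": 0,"dz": 0.001,"ax": 0,"ay": 0,"az": 0,"hand": -1.0},{"dx": 0,"dy": 0,"dz": 0.0015,"ax": 0,"ay": 0,"az": 0,"hand": -1.0},{"dx": 0,"dy": 0,"dz": 0.002,"ax": 0,"ay": 0,"az": 0,"hand": -1.0},{"dx": 0,"dy": 0,"dz": 0.0025,"ax": 0,"ay": 0,"az": 0,"hand": -1.0},{"dx": 0,"dy": 0,"dz": 0.003,"ax": 0,"ay": 0,"az": 0,"hand": -1.0}]}}

```text
t: 10.7
tool_pos: [0.5231, -0.1172, 0.15]
orientation: [0.0, 0.99, 0.139, -0.0]
wrist_force: [-0.2, -1.5, 3.1]
gripper_width: 0.0265
```

Request:
{"api": "step_arm", "payload": {"moves": [{"dx": 0,"dy": 0,"dz": 0.0005,"ax": 0,"ay": 0,"az": 0,"hand": -1.0},{"dx": 0,"dy": 0,"dz": 0.0008,"ax": 0,"ay": 0,"az": 0,"hand": -1.0}]}}

```text
t: 10.95
tool_pos: [0.5231, -0.1172, 0.1492]
orientation: [0.0, 0.99, 0.139, -0.0]
wrist_force: [-1.0, -1.3, 3.6]
gripper_width: 0.0264
```

Request:
{"api": "step_arm", "payload": {"moves": [{"dx": 0,"dy": 0,"dz": 0.0003,"ax": 0,"ay": 0,"az": 0,"hand": -1.0},{"dx": 0,"dy": 0,"dz": 0.0006,"ax": 0,"ay": 0,"az": 0,"hand": -1.0}]}}

```text
t: 11.2
tool_pos: [0.5232, -0.1172, 0.149]
orientation: [0.0, 0.99, 0.139, -0.0]
wrist_force: [-3.5, -1.2, 15.4]
gripper_width: 0.0262
```

```bash
python3 look.py j wrist | cut -c1-110; python3 meas.py j .085|grep -E "head|^red"
```

```text
11.25 [ 0.5232 -0.1172  0.149 ] [4.000e-04 9.903e-01 1.387e-01 0.000e+00] [-2.62 -1.32 12.94] [-0.271  0.792 -
red [275. 318.] 3012 rect 522.9 -116.8 26.0 27.1 14.0 z [0.1829 0.1845 0.1854] [ 0.5227 -0.1157  0.1844]
head top circle ((522.6124877929688, -117.04176330566406), 13.816496849060059) [ 0.5227 -0.1161  0.1845]
```

The bottom was met at TCP z=0.149, where the force jumped from 3.6 to 15 N. I'll relax the push at this pose.

Request:
{"api": "step_arm", "payload": {"moves": [{"dx": 0,"dy": 0,"dz": 0,"ax": 0,"ay": 0,"az": 0,"hand": -1.0},{"dx": 0,"dy": 0,"dz": 0,"ax": 0,"ay": 0,"az": 0,"hand": -1.0}]}}

```text
t: 11.5
tool_pos: [0.5232, -0.1171, 0.1491]
orientation: [0.0, 0.99, 0.139, 0.0]
wrist_force: [-0.9, -0.5, 6.7]
gripper_width: 0.027
```

```bash
python3 look.py k wrist | cut -c1-110; python3 meas.py k .085|grep -E "head|^red|bar"
```

```text
11.55 [ 0.5232 -0.1171  0.1491] [4.000e-04 9.903e-01 1.387e-01 1.000e-04] [-1.79 -1.18  6.46] [-0.164  0.411  
bar [280.  94.] 2205 rect 502.1 -43.6 30.0 45.2 16.1 z [0.103  0.1043 0.1055] [ 0.5021 -0.0328  0.1043]
bar [271. 199.] 3628 rect 516.3 -93.5 30.0 93.0 16.0 z [0.1033 0.1044 0.1056] [ 0.5138 -0.0924  0.1045]
bar [274. 354.] 537 rect 548.2 -206.1 29.0 16.4 14.6 z [0.1036 0.1045 0.1054] [ 0.5481 -0.2067  0.1045]
red [275. 318.] 3004 rect 523.1 -116.8 26.3 26.8 13.9 z [0.183  0.1846 0.1855] [ 0.5227 -0.1157  0.1844]
head top circle ((523.2548828125, -116.84196472167969), 13.957563400268555) [ 0.5228 -0.1161  0.1845]
```

The force has eased to 6.5 N, and the bar is flat with the tip on the bottom. I'll open the gripper and rise straight up.

Request:
{"api": "step_arm", "payload": {"moves": [{"dx": 0,"dy": 0,"dz": 0,"ax": 0,"ay": 0,"az": 0,"hand": -0.2},{"dx": 0,"dy": 0,"dz": 0,"ax": 0,"ay": 0,"az": 0,"hand": -0.1},{"dx": 0,"dy": 0,"dz": 0,"ax": 0,"ay": 0,"az": 0,"hand": 0.0},{"dx": 0,"dy": 0,"dz": 0,"ax": 0,"ay": 0,"az": 0,"hand": 0.2},{"dx": 0,"dy": 0,"dz": 0,"ax": 0,"ay": 0,"az": 0,"hand": 0.2},{"dx": 0,"dy": 0,"dz": -0.005,"ax": 0,"ay": 0,"az": 0,"hand": 0.2},{"dx": 0,"dy": 0,"dz": -0.02,"ax": 0,"ay": 0,"az": 0,"hand": 0.2},{"dx": 0,"dy": 0,"dz": -0.04,"ax": 0,"ay": 0,"az": 0,"hand": 0.2},{"dx": 0,"dy": 0,"dz": -0.06,"ax": 0,"ay": 0,"az": 0,"hand": 0.2},{"dx": 0,"dy": 0,"dz": -0.08,"ax": 0,"ay": 0,"az": 0,"hand": 0.2},{"dx": 0,"dy": 0,"dz": -0.08,"ax": 0,"ay": 0,"az": 0,"hand": 0.2},{"dx": 0,"dy": 0,"dz": -0.08,"ax": 0,"ay": 0,"az": 0,"hand": 0.2}]}}

```text
t: 13.05
tool_pos: [0.523, -0.117, 0.2287]
orientation: [0.0, 0.99, 0.139, -0.0]
wrist_force: [-0.2, -0.3, 0.2]
gripper_width: 0.0509
```

```bash
python3 look.py l wrist | cut -c1-190; python3 meas.py l .085
```

```text
13.1 [ 0.5229 -0.117   0.2286] [ 3.000e-04  9.903e-01  1.387e-01 -4.000e-04] [-0.41  0.16  0.02] [ 0.009 -0.014 -0.015] 0.0509 [ 0.24  0.65 -0.14  1.63  0.11  0.87  0.33]
bar [279.  96.] 1074 rect 502.3 -43.2 29.6 43.5 16.1 z [0.103  0.1043 0.1056] [ 0.5025 -0.033   0.1043]
bar [273. 168.] 1971 rect 514.9 -87.9 30.0 85.5 15.9 z [0.1032 0.1044 0.1057] [ 0.5134 -0.0893  0.1044]
bar [275. 278.] 1275 rect 544.0 -189.5 29.4 50.0 15.0 z [0.1035 0.1046 0.1057] [ 0.5441 -0.1908  0.1046]
wing [272. 118.] 589 rect 502.5 -49.5 9.5 33.0 50.0 z [0.1491 0.1502 0.1514] [ 0.5009 -0.0482  0.1502]
wingtop [272. 118.] 589 rect 502.5 -49.5 9.5 33.0 50.0 z [0.1491 0.1502 0.1514] [ 0.5009 -0.0482  0.1502]
```

View pics/l_wrist.png

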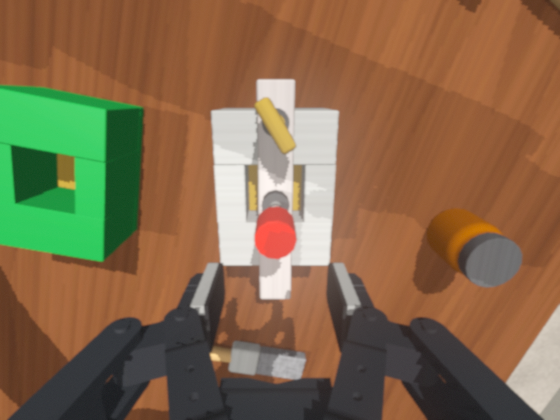

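The gauge stands on its own: head at (275,233), bar centred with slots symmetric, wing at (275,125). The hammer, jar and brush are untouched. I'll go above the wing with the jaws turned across it.

Request:
{"api": "step_arm", "payload": {"moves": [{"dx": 0,"dy": -0.01,"dz": 0,"ax": 0,"ay": 0,"az": -0.1,"hand": 0.2},{"dx": 0,"dy": -0.03,"dz": 0,"ax": 0,"ay": 0,"az": -0.24,"hand": 0.2},{"dx": 0,"dy": -0.05,"dz": 0,"ax": 0,"ay": 0,"az": -0.38,"hand": 0.2},{"dx": 0,"dy": -0.063,"dz": 0,"ax": 0,"ay": 0,"az": -0.5,"hand": 0.2},{"dx": 0,"dy": -0.068,"dz": 0,"ax": 0,"ay": 0,"az": -0.576,"hand": 0.2},{"dx": 0,"dy": -0.068,"dz": 0,"ax": 0,"ay": 0,"az": -0.576,"hand": 0.2},{"dx": 0,"dy": -0.068,"dz": 0,"ax": 0,"ay": 0,"az": -0.576,"hand": 0.2}]}}

```text
t: 13.98
tool_pos: [0.5042, -0.0519, 0.2282]
orientation: [0.0, 0.911, 0.413, -0.001]
wrist_force: [0.1, -0.0, 0.3]
gripper_width: 0.0514
```

```bash
python3 look.py m wrist | cut -c1-190; sed -i 's/&(hsv\[...,1\]>140)/\&(hsv[...,1]>90)/' meas.py; python3 meas.py m .085
```

```text
14.025 [ 0.5042 -0.0519  0.2283] [ 1.000e-04  9.105e-01  4.134e-01 -6.000e-04] [ 1.19 -0.4   0.09] [ 0.004 -0.004 -0.028] 0.0516 [ 0.21  0.62 -0.3   1.73  0.24  0.83  0.65]
bar [264. 215.] 2608 rect 511.4 -75.7 30.3 113.2 15.8 z [0.1031 0.1044 0.1058] [ 0.5073 -0.0688  0.1045]
red [225. 325.] 83 rect 530.8 -121.4 8.4 8.9 27.7 z [0.1841 0.185  0.1856] [ 0.5301 -0.1218  0.1849]
wing [275. 215.] 818 rect 503.5 -52.1 12.1 38.8 45.4 z [0.1401 0.1501 0.1514] [ 0.5017 -0.0498  0.149 ]
wingtop [275. 218.] 735 rect 504.3 -51.4 11.7 38.5 48.4 z [0.1484 0.1503 0.1515] [ 0.503  -0.0509  0.1502]
head top circle ((523.1221923828125, -116.2832260131836), 12.635668754577637) [ 0.5267 -0.1175  0.1848]
```

View pics/m_wrist.png

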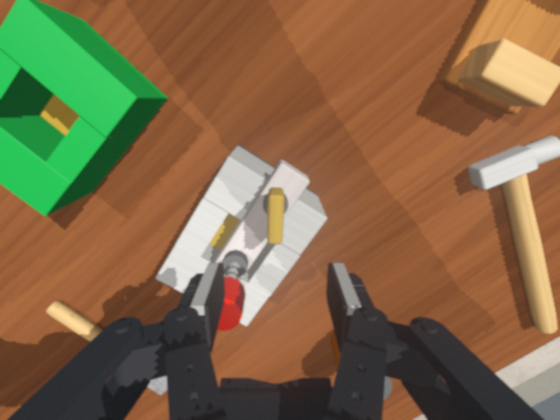

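The wing sits centred between the jaws at (275,215) and aligned with them, within 0.5 mm and 0.5°. I'll descend and close gently at 20 N.

Request:
{"api": "step_arm", "payload": {"moves": [{"dx": 0.0004,"dy": 0,"dz": 0.03,"ax": 0,"ay": 0,"az": 0,"hand": 0.2},{"dx": 0.0004,"dy": 0,"dz": 0.06,"ax": 0,"ay": 0,"az": 0,"hand": 0.2},{"dx": 0.0004,"dy": 0,"dz": 0.085,"ax": 0,"ay": 0,"az": 0,"hand": 0.1},{"dx": 0.0004,"dy": 0,"dz": 0.1,"ax": 0,"ay": 0,"az": 0,"hand": 0.0},{"dx": 0.0004,"dy": 0,"dz": 0.106,"ax": 0,"ay": 0,"az": 0,"hand": -0.2},{"dx": 0.0004,"dy": 0,"dz": 0.106,"ax": 0,"ay": 0,"az": 0,"hand": -0.4},{"dx": 0.0004,"dy": 0,"dz": 0.106,"ax": 0,"ay": 0,"az": 0,"hand": -0.55},{"dx": 0.0004,"dy": 0,"dz": 0.106,"ax": 0,"ay": 0,"az": 0,"hand": -0.6},{"dx": 0.0004,"dy": 0,"dz": 0.106,"ax": 0,"ay": 0,"az": 0,"hand": -0.64},{"dx": 0.0004,"dy": 0,"dz": 0.106,"ax": 0,"ay": 0,"az": 0,"hand": -0.68},{"dx": 0.0004,"dy": 0,"dz": 0.106,"ax": 0,"ay": 0,"az": 0,"hand": -0.72},{"dx": 0.0004,"dy": 0,"dz": 0.106,"ax": 0,"ay": 0,"az": 0,"hand": -0.76},{"dx": 0.0004,"dy": 0,"dz": 0.106,"ax": 0,"ay": 0,"az": 0,"hand": -0.8}], "force": 20}}

```text
t: 15.65
tool_pos: [0.5043, -0.0519, 0.1225]
orientation: [0.0, 0.911, 0.413, -0.001]
wrist_force: [-1.8, -1.4, 6.1]
gripper_width: 0.0119
```

```bash
python3 look.py n wrist | cut -c1-190; python3 meas.py n .085
```

```text
15.7 [ 0.5044 -0.052   0.1225] [ 3.000e-04  9.106e-01  4.133e-01 -7.000e-04] [-1.84 -1.2   5.14] [-0.498  0.365 -0.047] 0.0123 [ 0.17  0.78 -0.23  1.85  0.32  0.55  0.58]
bar [279. 242.] 3085 rect 508.2 -65.2 30.1 91.5 15.9 z [0.1026 0.1044 0.1055] [ 0.4983 -0.0443  0.1043]
red [176. 409.] 116 rect 510.1 -116.0 11.7 2.6 82.1 z [0.1571 0.1596 0.1625] [ 0.51   -0.1152  0.1597]
wing [275. 294.] 2647 rect 504.3 -51.2 13.0 39.4 48.9 z [0.1333 0.1499 0.1512] [ 0.5    -0.048   0.1477]
wingtop [275. 304.] 2108 rect 504.0 -51.6 12.2 39.4 47.6 z [0.1481 0.1502 0.1513] [ 0.5023 -0.0502  0.1501]
head top circle ((510.09185791015625, -116.60848236083984), 5.40305757522583) [ 0.5097 -0.1161  0.1609]
```

View pics/n_wrist.png

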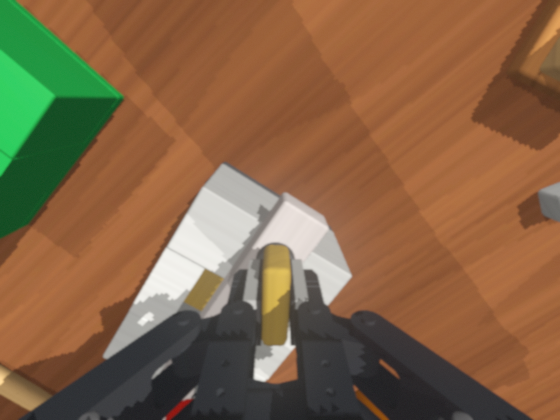

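The wing is held between the pads at (275,295). I'll turn it clockwise (positive about the tool's z), stopping short of the end first.

Request:
{"api": "step_arm", "payload": {"moves": [{"dx": 0,"dy": 0,"dz": 0,"ax": 0,"ay": 0,"az": 0.05,"hand": -0.8},{"dx": 0,"dy": 0,"dz": 0,"ax": 0,"ay": 0,"az": 0.13,"hand": -0.8},{"dx": 0,"dy": 0,"dz": 0,"ax": 0,"ay": 0,"az": 0.22,"hand": -0.8},{"dx": 0,"dy": 0,"dz": 0,"ax": 0,"ay": 0,"az": 0.31,"hand": -0.8},{"dx": 0,"dy": 0,"dz": 0,"ax": 0,"ay": 0,"az": 0.4,"hand": -0.8},{"dx": 0,"dy": 0,"dz": 0,"ax": 0,"ay": 0,"az": 0.49,"hand": -0.8},{"dx": 0,"dy": 0,"dz": 0,"ax": 0,"ay": 0,"az": 0.58,"hand": -0.8},{"dx": 0,"dy": 0,"dz": 0,"ax": 0,"ay": 0,"az": 0.67,"hand": -0.8},{"dx": 0,"dy": 0,"dz": 0,"ax": 0,"ay": 0,"az": 0.76,"hand": -0.8},{"dx": 0,"dy": 0,"dz": 0,"ax": 0,"ay": 0,"az": 0.85,"hand": -0.8},{"dx": 0,"dy": 0,"dz": 0,"ax": 0,"ay": 0,"az": 0.94,"hand": -0.8},{"dx": 0,"dy": 0,"dz": 0,"ax": 0,"ay": 0,"az": 1.0,"hand": -0.8},{"dx": 0,"dy": 0,"dz": 0,"ax": 0,"ay": 0,"az": 1.03,"hand": -0.8},{"dx": 0,"dy": 0,"dz": 0,"ax": 0,"ay": 0,"az": 1.03,"hand": -0.8}]}}

```text
t: 17.45
tool_pos: [0.5046, -0.0519, 0.1226]
orientation: [0.001, 0.996, -0.089, -0.0]
wrist_force: [2.5, 0.0, 2.7]
gripper_width: 0.0117
```

```bash
python3 look.py o wrist | cut -c1-190; python3 meas.py o .085
```

```text
17.5 [ 0.5046 -0.0519  0.1226] [ 6.000e-04  9.961e-01 -8.840e-02 -1.000e-04] [2.69 0.01 2.87] [-0.051 -0.509 -0.016] 0.0122 [ 0.02  0.78  0.04  1.86 -0.06  0.51 -0.08]
bar [264. 231.] 2614 rect 502.2 -43.9 30.4 46.9 15.7 z [0.1027 0.1043 0.1055] [ 0.5016 -0.0345  0.1042]
bar [369. 404.] 244 rect 548.0 -172.2 4.6 42.9 30.7 z [0.1038 0.1046 0.1053] [ 0.5477 -0.1714  0.1046]
wing [275. 295.] 2674 rect 504.6 -51.2 39.3 12.5 79.5 z [0.133  0.1498 0.151 ] [ 0.5056 -0.0465  0.1475]
wingtop [275. 304.] 2124 rect 504.8 -51.3 39.3 12.1 79.8 z [0.148  0.1501 0.1511] [ 0.505  -0.0497  0.1499]
```

View pics/o_wrist.png

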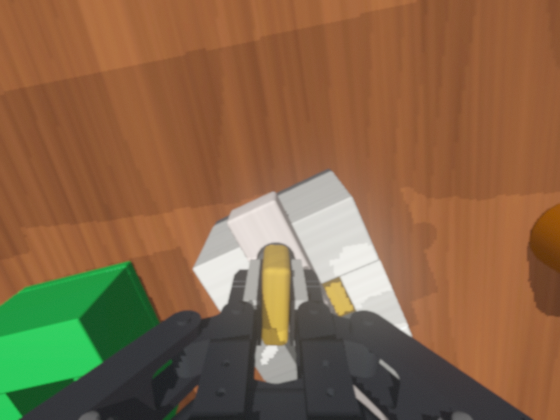

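The wing turned and the bar stayed put (yaw 15.7–16°). The lock is at about 1.05, so 0.15 rad remains. I'll go on in small steps to the stop.

Request:
{"api": "step_arm", "payload": {"moves": [{"dx": 0,"dy": 0,"dz": 0,"ax": 0,"ay": 0,"az": 0.04,"hand": -0.8},{"dx": 0,"dy": 0,"dz": 0,"ax": 0,"ay": 0,"az": 0.08,"hand": -0.8},{"dx": 0,"dy": 0,"dz": 0,"ax": 0,"ay": 0,"az": 0.11,"hand": -0.8},{"dx": 0,"dy": 0,"dz": 0,"ax": 0,"ay": 0,"az": 0.13,"hand": -0.8},{"dx": 0,"dy": 0,"dz": 0,"ax": 0,"ay": 0,"az": 0.145,"hand": -0.8},{"dx": 0,"dy": 0,"dz": 0,"ax": 0,"ay": 0,"az": 0.15,"hand": -0.8}]}}

```text
t: 18.25
tool_pos: [0.5047, -0.0519, 0.1226]
orientation: [0.001, 0.987, -0.163, -0.0]
wrist_force: [1.7, -1.0, 3.8]
gripper_width: 0.0117
```

```bash
python3 look.py p wrist | cut -c1-190; python3 meas.py p .085
```

```text
18.3 [ 0.5046 -0.0519  0.1226] [ 6.000e-04  9.866e-01 -1.631e-01 -1.000e-04] [ 0.74 -1.63  2.49] [-0.197 -0.332  0.067] 0.012 [-0.01  0.78  0.08  1.86 -0.12  0.51 -0.17]
bar [273. 244.] 3187 rect 508.3 -65.1 30.4 90.9 15.5 z [0.1026 0.1042 0.1054] [ 0.5067 -0.0438  0.1042]
wing [275. 294.] 2668 rect 504.5 -51.2 39.3 12.5 72.0 z [0.1329 0.1498 0.1511] [ 0.5062 -0.0466  0.1474]
wingtop [275. 304.] 2108 rect 504.8 -51.3 39.3 12.1 71.4 z [0.1479 0.1501 0.1512] [ 0.5052 -0.0497  0.1499]
head top circle ((530.388916015625, -106.49009704589844), 1.5898480415344238) [ 0.5301 -0.1064  0.1595]
```

The wing has reached its stop: tool yaw is -18.8° against bar yaw 15.5°, so the lock is about 1.2, and the reaction torque rose. I'll release and rise.

Request:
{"api": "step_arm", "payload": {"moves": [{"dx": 0,"dy": 0,"dz": 0,"ax": 0,"ay": 0,"az": 0,"hand": -0.7},{"dx": 0,"dy": 0,"dz": 0,"ax": 0,"ay": 0,"az": 0,"hand": -0.6},{"dx": 0,"dy": 0,"dz": 0,"ax": 0,"ay": 0,"az": 0,"hand": -0.4},{"dx": 0,"dy": 0,"dz": 0,"ax": 0,"ay": 0,"az": 0,"hand": -0.2},{"dx": 0,"dy": 0,"dz": 0,"ax": 0,"ay": 0,"az": 0,"hand": 0.0},{"dx": 0,"dy": 0,"dz": -0.01,"ax": 0,"ay": 0,"az": 0,"hand": 0.0},{"dx": 0,"dy": 0,"dz": -0.04,"ax": 0,"ay": 0,"az": 0,"hand": 0.0},{"dx": 0,"dy": 0,"dz": -0.08,"ax": 0,"ay": 0,"az": 0,"hand": 0.0},{"dx": 0,"dy": 0,"dz": -0.12,"ax": 0,"ay": 0,"az": 0,"hand": 0.0},{"dx": 0,"dy": 0,"dz": -0.14,"ax": 0,"ay": 0,"az": 0,"hand": 0.0},{"dx": 0,"dy": 0,"dz": -0.14,"ax": 0,"ay": 0,"az": 0,"hand": 0.0}]}}

```text
t: 19.68
tool_pos: [0.505, -0.0518, 0.2642]
orientation: [0.0, 0.987, -0.163, 0.001]
wrist_force: [1.3, -0.6, -0.3]
gripper_width: 0.043
```

```bash
python3 look.py r wrist scene side| cut -c1-190; python3 meas.py r .085;  python3 - <<'E'
from h import *;import pickle
d=pickle.load(open("r.pkl","rb"))
c=d["wrist"];W=cloud(c);z=W[...,2];m=(abs(z-.0845)<.004)&(abs(W[...,0]-.523)<.12)&(abs(W[...,1]+.117)<.12)
print(m.sum(),cv2.minAreaRect((W[m][:,:2]*1000).astype(np.float32)))
im=np.hstack([cv2.resize(d[n]["pixels"],(400,300)) for n in("scene","side")])
cv2.imwrite("pics/r_both.png",im[:,:,::-1])
E
```

```text
19.825 [ 0.5044 -0.0517  0.2621] [ 6.000e-04  9.866e-01 -1.630e-01 -5.000e-04] [-0.59  0.39  0.25] [-0.032 -0.072  0.017] 0.0428 [-0.03  0.57  0.13  1.68 -0.09  0.9  -0.2 ]
bar [297. 215.] 2604 rect 523.6 -117.8 30.2 199.9 15.8 z [0.1029 0.1044 0.1056] [ 0.518  -0.0856  0.1043]
wing [275. 201.] 602 rect 504.8 -51.6 39.5 11.0 71.5 z [0.1439 0.15   0.1512] [ 0.5058 -0.0492  0.1493]
wingtop [275. 203.] 558 rect 504.8 -51.8 39.1 11.0 71.5 z [0.1485 0.1501 0.1512] [ 0.5054 -0.0504  0.15  ]
head top circle ((514.409912109375, -122.25779724121094), 0.9535982608795166) [ 0.5144 -0.1223  0.185 ]
7250 ((522.2193603515625, -115.61906433105469), (110.19806671142578, 195.0872802734375), 16.020694732666016)
```

View pics/r_wrist.png

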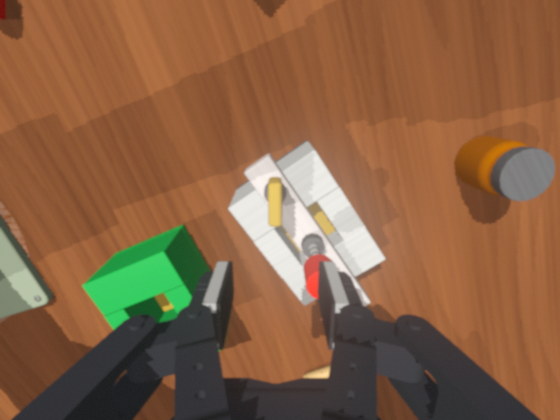

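View pics/r_both.png

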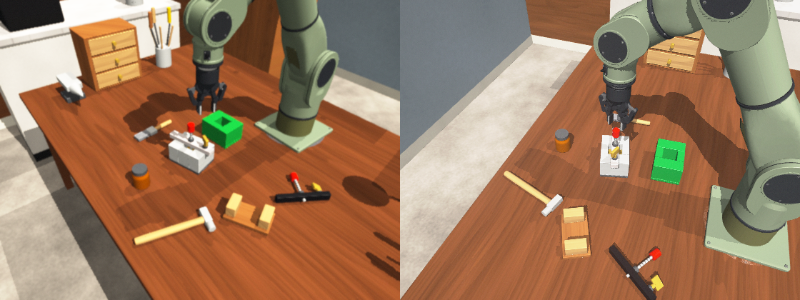

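The wing now points to the other side, and the bar centre is (523.6,-117.8) at yaw 15.8°, well on the die centre. As a last check, I'll compare the head height before and after release.

```bash
python3 - <<'E'
from h import *;import pickle
for t in "jklmr":
    c=pickle.load(open(t+".pkl","rb"))["wrist"];W=cloud(c);p=c["pixels"].astype(int)
    m=(p[...,0]>120)&(p[...,1]<.5*p[...,0])&(p[...,2]<.5*p[...,0])&(np.hypot(W[...,0]-.523,W[...,1]+.117)<.012)&(W[...,2]>.17)
    print(t,m.sum(),np.percentile(W[m][:,2],[25,50,75]).round(4) if m.any() else 0)
c=pickle.load(open("r.pkl","rb"))
for n in("scene","side"):
    W=cloud(c[n]);p=c[n]["pixels"].astype(int)
    m=(p[...,0]>120)&(p[...,1]<.5*p[...,0])&(p[...,2]<.5*p[...,0])&(np.hypot(W[...,0]-.523,W[...,1]+.117)<.025)&(W[...,2]>.14)
    print(n,m.sum(),np.percentile(W[m][:,2],[50,95,99]).round(4) if m.any() else 0)
E
```

```text
j 2343 [0.1843 0.1846 0.185 ]
k 2334 [0.1843 0.1847 0.185 ]
l 1026 [0.1843 0.1847 0.1851]
m 437 [0.1844 0.1848 0.1852]
r 186 [0.1843 0.1847 0.1851]
scene 135 [0.1779 0.1867 0.1875]
side 134 [0.1812 0.186  0.1871]
```

The head height is 0.1847 at touch, after release and after locking, so the tip is still on the bottom. I'll hand in.

```bash
python3 -c "
from bench import bot
print(bot.sign_off())"
```

```text
the job is handed in; nothing more can be done
None
```

I carried the gauge by its red head onto the steel die, lowered the probe to the bottom of the well, locked it there, and handed the job in at about 20 s of the 56 s allowed.

- **Placing:** the bar lies flat along the block. Its centre is about 1 mm from the die's centre, and its yaw is 15.8° against the die's 16.0°.
- **Touch:** the probe met the bottom about 33 mm below the rim. It was moving at about 2 mm/s, and the wrist force peaked near 15 N before I eased it off to 6.5 N.
- **Lock:** I turned the wing clockwise to its stop, about 1.2 rad.
- **Tip still down:** the head height read 0.1847 m right after the touch, after release and after locking. That puts the tip at z≈0.052, which matches the depth camera's reading of the bottom.
- **Surroundings:** the hammer, jar and brush look undisturbed in the last pictures, and the gripper is clear of everything.

One thing went wrong: the first move call was refused for missing keys, and nothing moved. The scene camera read positions 2–5 mm off the wrist camera, so I relied on the wrist camera. No other checks failed.

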